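# Dispense the last spray can and ease the flap shut

### The arm

A 6-joint arm with a two-finger parallel gripper is mounted at the origin on the work surface. World frame = base frame: x ahead of the robot, y to its left, z up, the work surface at z = 0. Lengths are in mm, angles in degrees, forces in N, time in s.
With the tool pointing down it reaches from about 375 to 750 mm from the base axis. Payload 9 kg.
Tool frame: the origin (TCP) lies at the very end of the fingers, on their centre line; the grasp point (between the pads) lies 19 mm behind it; y points along the fingers, x is the direction in which the jaws open and shut, and the axes are right-handed (so a half turn about y gives the same grasp; the last joint's range is limited). The gripper opens to 85 mm and grips with 20 to 120 N. Pads are 22 mm wide; open, the fingers measure 114 mm over their backs; the gripper's body (76 mm by 85 mm) begins 54 mm behind the grasp point. The pads swing forward as they close: fully open they stand 13 mm farther back than shut.
Start: joints at [60.063, 5.964, 5.575, 89.605, 0, 77.527], TCP at [180.067, 572.377, 204.231] pointing down, gripper open.
Joint ranges: [-171.21, 171.21], [-48.23, 106.86], [-62.78, 66.21], [-105.2, 120.99], [-86.42, 89.51], [-180, 180]. Speed limits (degrees/s): [127.2, 127.2, 147.25, 180, 180, 180].

### API

Orientations are given as [roll, pitch, yaw] about the fixed x, y, z axes, in that order (R = Rz(yaw) Ry(pitch) Rx(roll)).
In Python, from bench import get_state, imaging, job_done gives the robot as it stands. The module is installed in compiled form; this text tells all that it offers.
- The arm moves only by the tool carry_out, never from a script. Its argument "increments" is a list of rows, each an object of numbers: "dx", "dy", "dz": the shift along the tool's x, y, z in mm; "wx", "wy", "wz": the turn, a rotation vector about the tool's x, y, z in rad; "claw": the opening, from 0 (shut) to 1 (fully open). A call has 1 to 5 rows; each row is the pose to reach, as a shift and turn from the pose commanded when the call began, along the tool's axes at that moment; what a row does not reach only later rows make up. A row lasts 1/10 s, in which the tool goes at most 50 mm and 8.59 degrees, less where a joint would pass 70% of its speed; a pose out of reach is approached as far as the arm can. A call with a gripper value outside its range is refused whole. The fingers move at their own pace and stop on an object; the grip force is fixed at half the most. Time passes only in rows, so rows that repeat a pose let the fingers close. It gives the time, the measured TCP pose, the force and the opening at its end, in the units of the state.
- get_state(): the state, without advancing time (a new reading comes with each control period).
- imaging.snapshot(name): name is "scene" or "top" or "wrist"; returns a dict with "pixels" (400x640x3 uint8, red, green, blue), "K" (3x3 intrinsics, pixels), "k1" (the pictures are not rectified: a ray, as slopes to the right and down, at radius r is drawn at 1 + k1 r^2 times it, then the intrinsics apply), "R" (3x3) and "t" (3): a world point X has camera coordinates R X + t; the wrist camera has in their place "mount" (4x4, takes a point from camera to tool coordinates, whose origin is the TCP and whose axes are the tool frame's). Camera axes: x right, y down, z forward; pixel columns grow to the right and rows downward; lengths in mm; the calibration is good to about 2 mm. A picture is of the moment at which its call begins: read the wrist's pose just before it. There is no depth.
- job_done(): hands the job in, once; it reports no verdict.
The state is a dict: "time_s": time; "joint_pos": joint angles; "qvel": joint speeds; "effort": joint torques, N m; "tcp_pos": TCP position; "tcp_rot": TCP orientation; "contact_force": force on the tool from outside, world axes, zero at the start; "ft_torque": the same for the moment, N m; "grip_width": opening from 0.0 (shut) to 1.0 (fully open).
Only numpy, scipy, OpenCV 4.12 (cv2) and the standard library are available. Lean on these libraries where they do the work, as an engineer would, in place of code of your own. Each camera call takes 0.05 s, during which the arm holds its last target. There are 200 camera calls.

### The job

Serve the last spray can: with the fingertips press the dispenser's lever all the way down so that its flap swings fully open, and keep it down until the can has rolled out and lies in the tray at the front. Then ease the lever slowly back up so that the flap shuts completely without slamming, and take the hand away. Do not touch the flap or the can, and leave the other things on the counter where they stand.

Things in the scene. Friction and masses are not known exactly. Their poses are not given: they have to be found in the camera images.
- dispenser: Fixed counter dispenser for cans. Origin on the counter, mid-hopper; x points downhill to the customer, y across, z up. Grey hopper, open on top: x -92 to +90 mm, 146 mm wide, 145 mm high. Its floor slopes 9.5 deg down to +x, through the flap's mouth (x +90), into the open tray, x +90 to +213 mm, with a 68 mm high end lip. Base plate 160 mm wide. The lever sticks out at -x.
- lever (a joint): Press lever at the dispenser's -x side. 0 = up (rest), grows as pressed, 0.5 rad = fully down on its stop. Hinge axis level, along the dispenser's y, through lever_hinge. At rest it rises 0.25 rad above level towards the pad; fully down it dips 0.25 rad below. Sprung up: pressing the pad takes about 4 N at first, about 8 N at the bottom; let go, it springs back and the flap slams.
- lever_hinge (a point): Point on the lever's hinge axis, in the middle of the lever: 100 mm behind the dispenser's origin (its -x), 78 mm above the counter. Does not move.
- pad_top (a point): Middle of the upper face of the black rubber pad at the lever's free end (pad 40 mm along the lever, 40 mm across, 10 mm thick). 105 mm from the hinge along the lever, 7 mm above its centreline: about 111 mm above the counter at rest, 59 mm fully down. Press here from above. It moves with the lever.
- flap_angle (a joint): Aluminium flap closing the hopper's mouth; hinge level across the mouth, 135 mm above the counter. 0 = shut (hanging upright), grows as it swings out and up to +x, 1.25 rad = fully open. Linked to the lever: flap angle = 2.5 x lever angle. Sprung shut. Shutting faster than 2.4 rad/s at any moment (pad rising faster than about 100 mm/s) is a slam.
- flap: The flap's panel, 124 mm wide, 80 mm high, 6 mm thick. Origin on the flap's hinge axis, mid-width; the panel hangs along its -z when shut. Not to be touched.
- can: Steel spray can lying across the hopper, paper label, black cap: 50 mm diameter, 115 mm long, about 0.18 kg. Origin at its centre, y along its axis; it spins about y as it rolls. At the start it leans on the inside of the shut flap, centre at x about +62 mm of the dispenser; rolled out, it lies against the tray's lip, centre at x about +188 mm, after about 1 s.
- lotion: Bystander: upright white lotion bottle, 56 mm diameter, 140 mm high. Origin at the centre of its underside.
- jar: Bystander: upright clear jar with black lid, 68 mm diameter, 75 mm high. Origin at the centre of its underside.
- carton: Bystander: cardboard carton, 60 x 90 x 50 mm high. Origin at the centre of its underside.
Not all that is in view belongs to the job. Leave any red look-alike of the can alone.

How it is judged:
By the outcome, as a careful person would: the job done as asked, in the order asked, and still so for the second after the job is handed in, with the robot touching nothing.
It also fails if it takes over 38 s, if anything falls off the work surface, if the arm or the gripper's body presses on something with over 40 N, if the wrist force passes 120 N, or if a joint passes its speed limit or range.

## Working session

There is one attempt and no reset: what is moved stays moved. The work goes in short steps, Python scripts to look and compute and a tool call to move; the robot and the scene stay as the last step left them, time stands still between calls to the robot, and variables do not carry over. Pictures are saved under pics/ and viewed, about 8 in all and at most 12, crops included, and the job is handed in when it is done.

Besides the shell and the picture viewer there is one more tool, called by a JSON object that holds its "method" and its "body". carry_out: Moves the arm, as the interface text tells. Its arguments: {"type":"object","properties":{"increments":{"type":"array"}},"required":["increments"]}

```bash
mkdir -p pics && cat > h.py <<'E'
import numpy as np, cv2
from bench import get_state, imaging
def px2ray(s,u,v):
    K=np.array(s["K"]);k=s["k1"]
    d=np.array([k*1.0,0,0,0])
    p=cv2.undistortPoints(np.array([[[u,v]]],float),K,d)[0,0]
    R=np.array(s["R"]);t=np.array(s["t"])
    return -R.T@t, R.T@np.array([p[0],p[1],1])
def onz(s,u,v,z):
    o,d=px2ray(s,u,v); return o+d*(z-o[2])/d[2]
def proj(s,X):
    R=np.array(s["R"]);r,_=cv2.Rodrigues(R)
    return cv2.projectPoints(np.array(X,float).reshape(-1,1,3),r,np.array(s["t"],float),np.array(s["K"]),np.array([s["k1"],0,0,0.]))[0][:,0]
E
python3 - <<'E'
from h import *
import pickle
print({k:np.round(v,2).tolist() if not isinstance(v,(int,float)) else v for k,v in get_state().items()})
d={}
for n in("top","scene"):
    s=imaging.snapshot(n);d[n]=s;cv2.imwrite(f"pics/{n}0.png",s["pixels"][:,:,::-1]);print(n,s["k1"],np.round(s["K"],1).tolist(),np.round(-np.array(s["R"]).T@s["t"]))
pickle.dump(d,open("d.pkl","wb"))
E
```

```text
{'time_s': 0.0, 'joint_pos': [60.06, 6.0, 5.53, 89.61, 0.0, 77.53], 'qvel': [0.05, 0.0, 0.05, 0.03, 0.1, 0.13], 'effort': [0.0, -55.69, 50.36, 0.02, -0.0, -0.0], 'tcp_pos': [179.86, 572.01, 203.44], 'tcp_rot': [-89.98, 0.07, 72.54], 'contact_force': [0.34, 0.38, -0.12], 'ft_torque': [0.01, -0.0, -0.04], 'grip_width': 0.9965020750499264}
top -0.0481159684141267 [[387.2, 0.0, 314.5], [0.0, 387.2, 204.9], [0.0, 0.0, 1.0]] [ 412.   50. 1073.]
scene -0.0698496947947206 [[365.5, 0.0, 319.3], [0.0, 365.5, 203.4], [0.0, 0.0, 1.0]] [1265.  220.  755.]
```

View pics/top0.png

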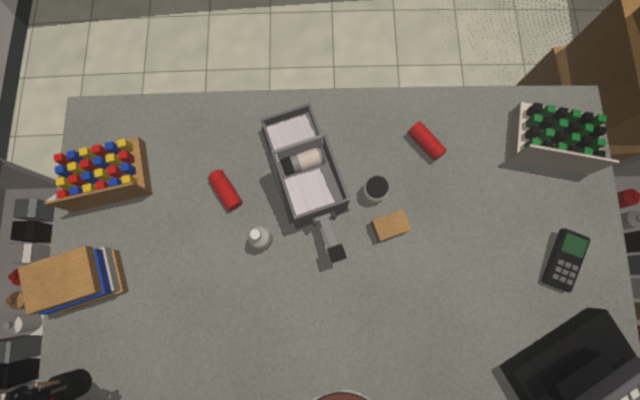

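View pics/scene0.png

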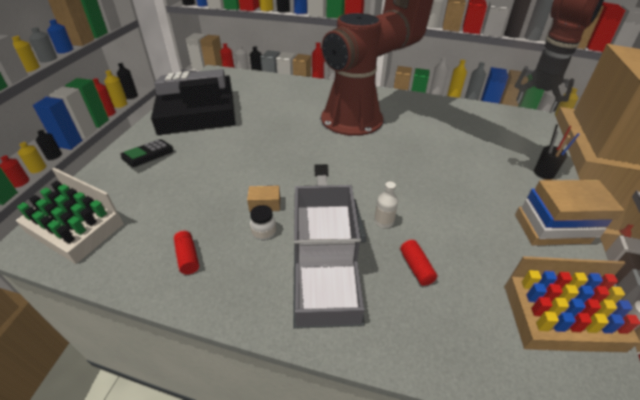

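The top view shows the dispenser with its hopper near (310,185), its tray at (290,130) and the can at (302,160). The black lever pad is at (336,253) in the top view and (321,170) in the scene view. The jar is at (376,188), the carton at (391,225) and the lotion at (259,237).

Dark things that could be mistaken for the pad are the jar lid (376,186), the card terminal (566,260), the register (580,360) and the black item (60,385). Only (336,253) sits at the end of the lever. The red cans at (225,190) and (427,141) are look-alikes.

```bash
python3 - <<'E'
from h import *
import pickle
d=pickle.load(open("d.pkl","rb"))
T,S=d["top"],d["scene"]
def blob(s,x0,x1,y0,y1,thr):
    g=s["pixels"][y0:y1,x0:x1].max(2); m=(g<thr).astype(np.uint8)
    n,l,st,c=cv2.connectedComponentsWithStats(m); i=1+st[1:,4].argmax()
    cs=cv2.findContours((l==i).astype(np.uint8),0,1)[0][0]
    return c[i]+[x0,y0],st[i]+[x0,y0,0,0,0],cv2.minAreaRect(cs)
bt=blob(T,322,352,240,268,55);bs=blob(S,308,336,160,177,60);print(bt);print(bs)
# triangulate
o1,a=px2ray(T,*bt[0]);o2,b=px2ray(S,*bs[0])
q=np.linalg.lstsq(np.c_[a,-b],o2-o1,rcond=None)[0];print("pad tri",o1+a*q[0],o2+b*q[1])
print("pad z111",onz(T,*bt[0],110),onz(S,*bs[0],108))
# bystanders (approx tops)
for n,p,z in(("jar",(377,186),75),("carton",(391,223),50),("lotion",(255,234),140)):print(n,onz(T,*p,z).round())
# hopper rim corners approx, and the gripper pixel
for p in((262,122),(308,106),(347,202),(299,226)):print(p,onz(T,*p,145 if p[1]>150 else 68).round())
print("tcp px",proj(T,[[180,572,204]]))
a=cv2.resize(T["pixels"][95:275,230:420],None,fx=4,fy=4,interpolation=2)[:,:,::-1][-600:]
cv2.imwrite("pics/c1.png",a)
E
```

```text
(array([336.28313253, 253.22891566]), array([329, 246,  16,  15, 166]), ((14.200002670288086, 13.099998474121094), (12.332881927490234, 13.597792625427246), 71.56504821777344))
(array([320.65740741, 169.13888889]), array([315, 165,  12,  10, 108]), ((12.5, 9.5), (9.0, 11.0), 90.0))
pad tri [476.44264131   6.81190523 107.35998421] [476.5452547    6.35123437 107.38721668]
pad z111 [476.266175     6.92866183 110.        ] [477.29170988   6.55373014 108.        ]
jar [ 653. -108.   75.]
carton [ 557. -144.   50.]
lotion [525. 204. 140.]
(262, 122) [845. 200.  68.]
(308, 106) [889.  72.  68.]
(347, 202) [598. -21. 145.]
(299, 226) [541.  97. 145.]
tcp px [[ 80.8356664  391.46095087]]
```

View pics/c1.png

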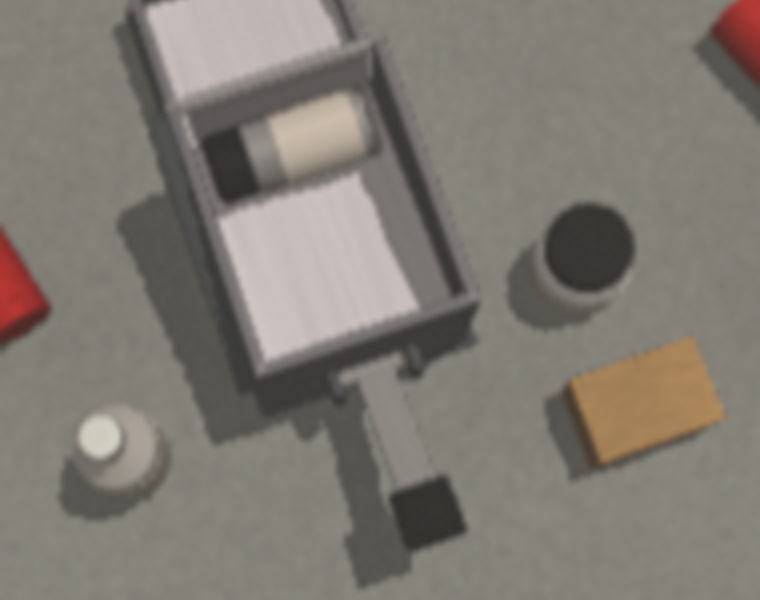

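The crop confirms the pad: it is the black square at the lever's end, at world (476.5, 7), about 111 high, with dispenser yaw about 19°. I'll close the fingers and travel at height, clear of the lotion.

{"method": "carry_out", "body": {"increments": [{"dx":-30,"dz":-30,"claw":0},{"dx":-60,"dz":-60,"claw":0},{"dx":-90,"dz":-90,"claw":0},{"dx":-120,"dz":-120,"claw":0},{"dx":-150,"dz":-150,"claw":0}]}}

```text
$.increments[0]: bad value
```

{"method": "carry_out", "body": {"increments": [{"dx":-30,"dz":-30,"claw":0},{"dx":-60,"dz":-60,"claw":0},{"dx":-90,"dz":-90,"claw":0},{"dx":-120,"dz":-120,"claw":0},{"dx":-150,"dz":-150,"claw":0}]}}

```text
$.increments[0]: bad value
```

{"method": "carry_out", "body": {"increments": [{"dx":-35,"dz":-35,"claw":0},{"dx":-75,"dz":-75,"dy":10,"claw":0},{"dx":-115,"dz":-115,"dy":25,"claw":0},{"dx":-150,"dz":-151,"dy":50,"claw":0},{"dx":-150,"dz":-151,"dy":50,"claw":0}]}}

```text
$.increments[0]: bad value
```

```bash
python3 - <<'E'
from h import *
s=get_state();print({k:np.round(s[k],2).tolist() for k in("time_s","joint_pos","tcp_pos","tcp_rot","contact_force","grip_width")})
a=imaging.snapshot("scene")["pixels"][60:260,200:460];b=imaging.snapshot("top")["pixels"][95:295,200:460]
cv2.imwrite("pics/c2.png",cv2.resize(np.hstack([a,b])[:,:,::-1],None,fx=1.5,fy=1.5,interpolation=2))
E
```

```text
{'time_s': 0.1, 'joint_pos': [60.07, 6.0, 5.53, 89.61, -0.0, 77.53], 'tcp_pos': [179.85, 572.06, 203.51], 'tcp_rot': [-89.99, 0.07, 72.54], 'contact_force': [0.79, 0.25, -0.01], 'grip_width': 1.0}
```

View pics/c2.png

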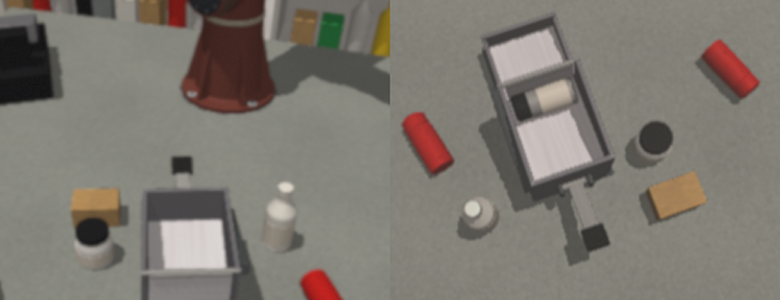

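The moves were refused ("bad value") and the picture shows nothing has changed. The likely cause is that every row needs all the keys.

{"method": "carry_out", "body": {"increments": [{"dx":-30,"dy":0,"dz":-30,"wx":0,"wy":0,"wz":0,"claw":0},{"dx":-60,"dy":0,"dz":-60,"wx":0,"wy":0,"wz":0,"claw":0},{"dx":-90,"dy":0,"dz":-90,"wx":0,"wy":0,"wz":0,"claw":0},{"dx":-120,"dy":0,"dz":-120,"wx":0,"wy":0,"wz":0,"claw":0},{"dx":-150,"dy":0,"dz":-150,"wx":0,"wy":0,"wz":0,"claw":0}]}}

```text
time_s: 0.7
tcp_pos: [278.5, 382.8, 204.1]
tcp_rot: [-90.0, -0.0, 72.6]
contact_force: [0.8, -0.3, 1.2]
grip_width: 0.14
```

{"method": "carry_out", "body": {"increments": [{"dx":-30,"dy":0,"dz":-30,"wx":0,"wy":0,"wz":0,"claw":0},{"dx":-60,"dy":0,"dz":-60,"wx":0,"wy":0,"wz":0,"claw":0},{"dx":-90,"dy":0,"dz":-90,"wx":0,"wy":0,"wz":0,"claw":0},{"dx":-120,"dy":0,"dz":-120,"wx":0,"wy":0,"wz":0,"claw":0},{"dx":-150,"dy":0,"dz":-150,"wx":0,"wy":0,"wz":0,"claw":0}]}}

```text
time_s: 1.2
tcp_pos: [376.7, 194.6, 204.2]
tcp_rot: [-90.0, -0.0, 72.5]
contact_force: [1.1, 0.1, -0.5]
grip_width: -0.001
```

{"method": "carry_out", "body": {"increments": [{"dx":-35,"dy":0,"dz":-35,"wx":0,"wy":0,"wz":0,"claw":0},{"dx":-70,"dy":10,"dz":-70,"wx":0,"wy":0,"wz":0,"claw":0},{"dx":-105,"dy":25,"dz":-105,"wx":0,"wy":0,"wz":0,"claw":0},{"dx":-135,"dy":45,"dz":-135,"wx":0,"wy":0,"wz":0,"claw":0},{"dx":-150,"dy":60,"dz":-152,"wx":0,"wy":0,"wz":0,"claw":0}]}}

```text
time_s: 1.7
tcp_pos: [476.9, 4.4, 142.9]
tcp_rot: [-90.0, 0.0, 72.4]
contact_force: [-0.3, 1.1, 0.1]
grip_width: -0.001
```

```bash
python3 - <<'E'
from h import *
s=get_state();print({k:np.round(s[k],2).tolist() for k in("time_s","joint_pos","tcp_pos","tcp_rot","contact_force","grip_width")})
a=imaging.snapshot("scene")["pixels"][60:260,200:460];w=imaging.snapshot("wrist")["pixels"]
w=cv2.resize(w,(320,200))
cv2.imwrite("pics/c3.png",cv2.resize(np.hstack([a,w])[:,:,::-1],None,fx=1.37,fy=1.37,interpolation=2))
E
```

```text
{'time_s': 1.7, 'joint_pos': [-15.23, -16.06, -21.64, 84.43, -0.02, 2.39], 'tcp_pos': [476.86, 4.36, 142.87], 'tcp_rot': [-89.99, 0.02, 72.38], 'contact_force': [-0.32, 1.05, 0.15], 'grip_width': -0.0}
```

View pics/c3.png

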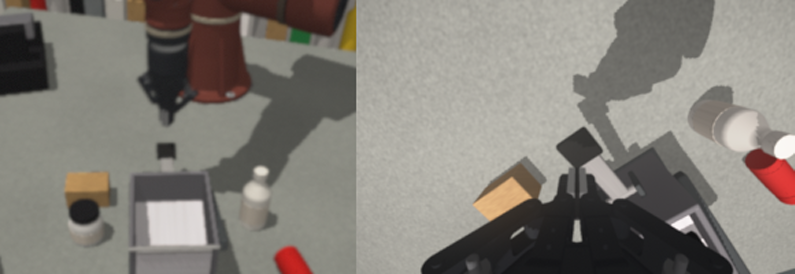

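The scene view shows the fingers above the pad at (166,150). The wrist view shows the pad just ahead of the fingertips at (580,147). I'll check the lateral alignment by casting a ray from the wrist picture.

```bash
python3 - <<'E'
from h import *
from scipy.spatial.transform import Rotation as Ro
st=get_state();w=imaging.snapshot("wrist");T=np.eye(4)
T[:3,:3]=Ro.from_euler("xyz",st["tcp_rot"],degrees=True).as_matrix();T[:3,3]=st["tcp_pos"]
C=T@np.array(w["mount"]);w["R"]=C[:3,:3].T;w["t"]=-C[:3,:3].T@C[:3,3]
g=w["pixels"].max(2)
m=(g<70).astype(np.uint8);m[:, :270]=0;m[:,370:]=0;m[245:]=0;m[:170]=0
n,l,s,c=cv2.connectedComponentsWithStats(m);print(s[1:],c[1:])
i=l[215,327];cs=cv2.findContours((l==i).astype(np.uint8),0,1)[0][0];q=cv2.boxPoints(cv2.minAreaRect(cs));print(q)
ex=cs[:,0];P=[ex[ex[:,0].argmin()],ex[ex[:,1].argmin()],ex[ex[:,0].argmax()]]
for p in P:print(p,onz(w,*p,111).round(1))
L,R=onz(w,*P[0],111),onz(w,*P[2],111);print("mid of left/right corners",(L+R)/2)
print("tcp px",proj(w,[st["tcp_pos"]]))
E
```

```text
[[ 292  189   64   56 2099]] [[323.87803716 217.49880896]]
[[289.77182 214.95973]
 [331.7181  185.5973 ]
 [357.3691  222.2416 ]
 [315.42282 251.60402]]
[292 214] [464.  -15.9 111. ]
[327 189] [453.3  15.1 111. ]
[355 223] [485.5  27.4 111. ]
mid of left/right corners [474.74853576   5.77355742 111.        ]
tcp px [[323.55115564 237.76486379]]
```

Pad found at (475.5, 6.5), so alignment is within about 2 mm. I'll descend and press.

{"method": "carry_out", "body": {"increments": [{"dx":0,"dy":10,"dz":0,"wx":0,"wy":0,"wz":0,"claw":0},{"dx":0,"dy":18,"dz":0,"wx":0,"wy":0,"wz":0,"claw":0},{"dx":0,"dy":25,"dz":1,"wx":0,"wy":0,"wz":0,"claw":0},{"dx":0,"dy":31,"dz":2,"wx":0,"wy":0,"wz":0,"claw":0},{"dx":0,"dy":37,"dz":3,"wx":0,"wy":0,"wz":0,"claw":0}]}}

```text
time_s: 2.35
tcp_pos: [473.1, 8.8, 106.8]
tcp_rot: [-90.0, -0.0, 72.6]
contact_force: [-0.0, -0.2, -0.6]
grip_width: 0.001
```

{"method": "carry_out", "body": {"increments": [{"dx":0,"dy":8,"dz":0,"wx":0,"wy":0,"wz":0,"claw":0},{"dx":0,"dy":16,"dz":1,"wx":0,"wy":0,"wz":0,"claw":0},{"dx":0,"dy":24,"dz":1,"wx":0,"wy":0,"wz":0,"claw":0},{"dx":0,"dy":32,"dz":1,"wx":0,"wy":0,"wz":0,"claw":0},{"dx":0,"dy":40,"dz":1,"wx":0,"wy":0,"wz":0,"claw":0}]}}

```text
time_s: 2.85
tcp_pos: [472.3, 8.4, 67.0]
tcp_rot: [-90.0, 0.0, 72.5]
contact_force: [-3.4, -0.6, 6.1]
grip_width: -0.002
```

{"method": "carry_out", "body": {"increments": [{"dx":0,"dy":2,"dz":0,"wx":0,"wy":0,"wz":0,"claw":0},{"dx":0,"dy":4,"dz":0,"wx":0,"wy":0,"wz":0,"claw":0},{"dx":0,"dy":6,"dz":0,"wx":0,"wy":0,"wz":0,"claw":0},{"dx":0,"dy":6,"dz":0,"wx":0,"wy":0,"wz":0,"claw":0}]}}

```text
time_s: 3.25
tcp_pos: [472.4, 8.6, 61.2]
tcp_rot: [-90.0, 0.0, 72.5]
contact_force: [-0.7, -0.9, 1.0]
grip_width: 0.003
```

The force dropped to 1 N, so I need to look.

```bash
python3 - <<'E'
from h import *
s=get_state();print({k:np.round(s[k],2).tolist() for k in("time_s","tcp_pos","contact_force","ft_torque")})
a=imaging.snapshot("scene")["pixels"][100:330,230:410];w=imaging.snapshot("wrist")["pixels"][120:350,180:480]
cv2.imwrite("pics/c4.png",cv2.resize(np.hstack([a,w])[:,:,::-1],None,fx=1.66,fy=1.66,interpolation=2))
print(get_state()["contact_force"])
E
```

```text
{'time_s': 3.25, 'tcp_pos': [472.37, 8.61, 61.19], 'contact_force': [-0.75, -0.89, 1.03], 'ft_torque': [-0.18, 0.24, 0.04]}
[-0.97490751 -1.75850111  1.36307684]
```

View pics/c4.png

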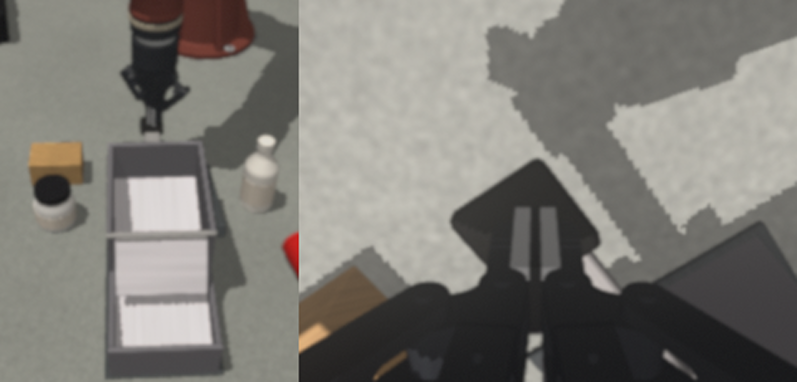

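The fingertips are on the pad and the flap looks raised, covering part of the tray, but the force isn't yet that of the stop. I'll ease further down.

{"method": "carry_out", "body": {"increments": [{"dx":0,"dy":1,"dz":0,"wx":0,"wy":0,"wz":0,"claw":0},{"dx":0,"dy":2,"dz":0,"wx":0,"wy":0,"wz":0,"claw":0},{"dx":0,"dy":2,"dz":0,"wx":0,"wy":0,"wz":0,"claw":0}]}}

```text
time_s: 3.65
tcp_pos: [472.5, 8.7, 59.3]
tcp_rot: [-90.0, -0.0, 72.5]
contact_force: [-2.1, -1.0, 3.5]
grip_width: -0.002
```

{"method": "carry_out", "body": {"increments": [{"dx":0,"dy":1,"dz":0,"wx":0,"wy":0,"wz":0,"claw":0},{"dx":0,"dy":2,"dz":0,"wx":0,"wy":0,"wz":0,"claw":0},{"dx":0,"dy":2,"dz":0,"wx":0,"wy":0,"wz":0,"claw":0}]}}

```text
time_s: 3.95
tcp_pos: [472.4, 8.7, 57.3]
tcp_rot: [-90.0, 0.0, 72.5]
contact_force: [-2.8, -0.6, 4.0]
grip_width: 0.002
```

{"method": "carry_out", "body": {"increments": [{"dx":0,"dy":1,"dz":0,"wx":0,"wy":0,"wz":0,"claw":0},{"dx":0,"dy":2,"dz":0,"wx":0,"wy":0,"wz":0,"claw":0},{"dx":0,"dy":2,"dz":0,"wx":0,"wy":0,"wz":0,"claw":0}]}}

```text
time_s: 4.25
tcp_pos: [472.3, 8.6, 55.2]
tcp_rot: [-90.0, 0.0, 72.5]
contact_force: [-3.0, -1.8, 4.3]
grip_width: 0.0
```

```bash
python3 - <<'E'
from h import *
s=get_state();print({k:np.round(s[k],2).tolist() for k in("time_s","tcp_pos","contact_force","ft_torque")})
a=imaging.snapshot("scene")["pixels"][100:330,230:410];w=imaging.snapshot("top")["pixels"][90:320,200:440]
cv2.imwrite("pics/c5.png",cv2.resize(np.hstack([a,w])[:,:,::-1],None,fx=1.9,fy=1.9,interpolation=2))
E
```

```text
{'time_s': 4.25, 'tcp_pos': [472.27, 8.65, 55.22], 'contact_force': [-3.02, -1.8, 4.33], 'ft_torque': [-0.21, 0.56, 0.02]}
```

View pics/c5.png

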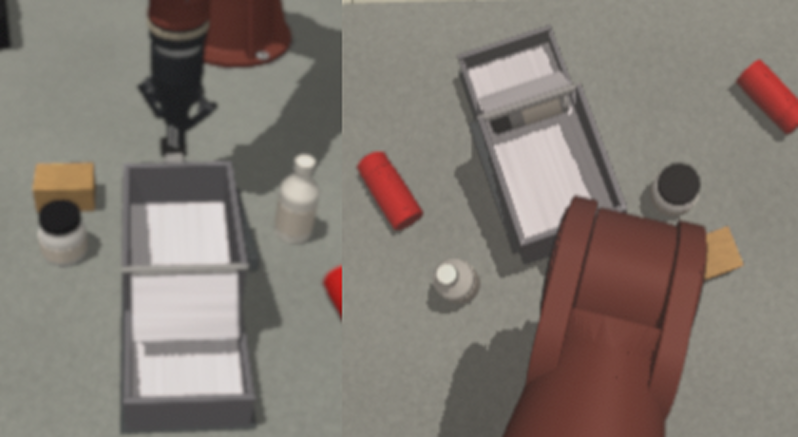

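The flap is only partly open: its lower edge is at scene-crop row 340, and the can is still under it at (530,112). I'll work out the flap angle.

```bash
python3 - <<'E'
from h import *
S=imaging.snapshot("scene");T=imaging.snapshot("top")
y=np.radians(19.5);ex=np.array([np.cos(y),np.sin(y),0]);O=np.array([475.5,6.5,0])+200*ex
P=lambda x,z:O+ex*x+np.array([0,0,z])
print(O)
for a in(0,.3,.6,.7,.8,.9,1,1.1,1.25):
    X=[P(90+80*np.sin(a),135-80*np.cos(a))];print(a,proj(S,X).round(1),proj(T,X).round(1))
print("hinge",proj(S,[P(90,135)]),proj(T,[P(90,135)]),"lip",proj(S,[P(213,68)]))
for l in(0,.25,.35,.4,.45,.5):
    t=.25-l;print(l,"pad z",78+105*np.sin(t)+7*np.cos(t),"px",proj(S,[P(-100-105*np.cos(t)+7*np.sin(t),78+105*np.sin(t)+7*np.cos(t))]).round(1))
a=S["pixels"][150:310,270:380];b=T["pixels"][95:185,240:340]
cv2.imwrite("pics/c6.png",np.hstack([cv2.resize(a,(412,600)),cv2.resize(b,(388,600*0+349)) if 0 else cv2.copyMakeBorder(cv2.resize(b,(388,349)),0,251,0,0,0)])[:,:,::-1])
E
```

```text
[664.02829822  73.26137185   0.        ]
0 [[328.9 262.4]] [[297.4 155.7]]
0.3 [[329.8 269.7]] [[294.4 147.6]]
0.6 [[330.7 274.7]] [[291.5 139.4]]
0.7 [[331.  275.8]] [[290.6 136.7]]
0.8 [[331.3 276.6]] [[289.7 134. ]]
0.9 [[331.6 277. ]] [[288.9 131.5]]
1 [[331.9 277. ]] [[288.1 129.1]]
1.1 [[332.2 276.7]] [[287.4 126.8]]
1.25 [[332.5 275.5]] [[286.5 123.6]]
hinge [[329.80015246 240.46889211]] [[295.68311634 145.80926193]] lip [[333.86893212 305.39399545]]
0 pad z 110.75980267369943 px [[320.8 168. ]]
0.25 pad z 85.0 px [[320.6 173.9]]
0.35 pad z 74.48252040902923 px [[320.6 176.7]]
0.4 pad z 69.23039363582438 px [[320.6 178.2]]
0.45 pad z 64.00018631140726 px [[320.6 179.7]]
0.5 pad z 58.804971230249606 px [[320.6 181.2]]
```

View pics/c6.png

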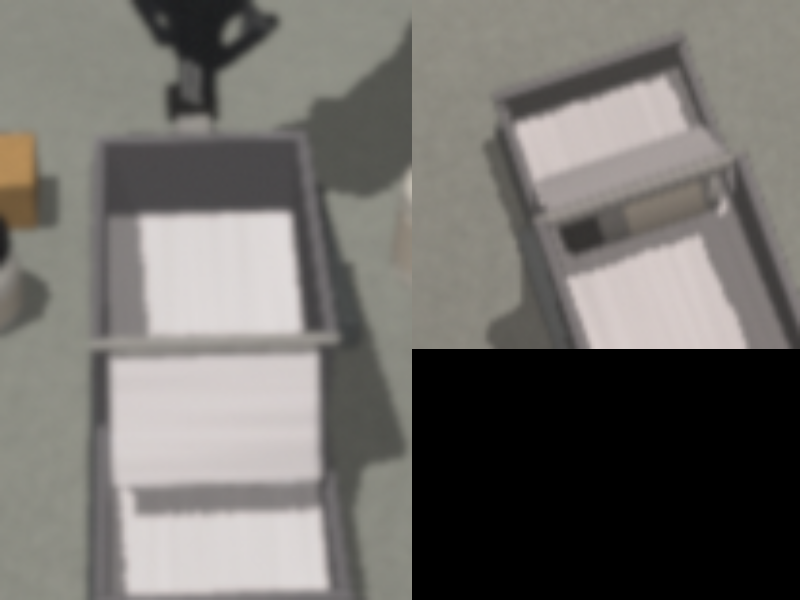

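The flap is at about 0.6–0.7 rad, which puts the pad near z≈80. The TCP is at 55, so the fingers may be beside the pad and not on it. I'll check the pad's height and tilt in the wrist picture.

```bash
cat >> h.py <<'E'
from scipy.spatial.transform import Rotation as Ro
def wrist():
    st=get_state();w=imaging.snapshot("wrist");T=np.eye(4)
    T[:3,:3]=Ro.from_euler("xyz",st["tcp_rot"],degrees=True).as_matrix();T[:3,3]=st["tcp_pos"]
    C=T@np.array(w["mount"]);w["R"]=C[:3,:3].T;w["t"]=-C[:3,:3].T@C[:3,3];return st,w
E
python3 - <<'E'
from h import *
st,w=wrist()
print("cam",-w["R"].T@w["t"],w["R"][2],np.round(w["K"][0][0]),"tcp px",proj(w,[st["tcp_pos"]]),st["contact_force"])
y=np.radians(19.5);ex=np.array([np.cos(y),np.sin(y),0]);ey=np.array([-ex[1],ex[0],0]);H=np.array([475.5,6.5,0])+100*ex+[0,0,78]
for l in(.2,.3,.4,.5):
    t=.25-l;a=-ex*np.cos(t)+[0,0,np.sin(t)];n=ex*np.sin(t)+[0,0,np.cos(t)]
    q=[H+a*r+n*7+ey*s for r,s in((125,20),(125,-20),(85,-20),(85,20))];print(l,proj(w,q).round().tolist())
im=w["pixels"][160:310,220:420]
cv2.imwrite("pics/c7.png",cv2.resize(np.clip(im.astype(int)*2,0,255).astype(np.uint8)[:,:,::-1],None,fx=4,fy=4,interpolation=2))
E
```

```text
cam [392.0433045   32.91108708 224.52913691] [ 0.3096823  -0.09782422 -0.94579453] 285.0 tcp px [[323.55049423 237.77146386]] [-3.49226454 -1.41508599  4.1883446 ]
0.2 [[324.0, 220.0], [265.0, 261.0], [310.0, 308.0], [368.0, 272.0]]
0.3 [[323.0, 210.0], [268.0, 249.0], [310.0, 297.0], [365.0, 263.0]]
0.4 [[324.0, 203.0], [272.0, 240.0], [311.0, 289.0], [363.0, 256.0]]
0.5 [[325.0, 199.0], [277.0, 233.0], [312.0, 282.0], [362.0, 250.0]]
```

View pics/c7.png

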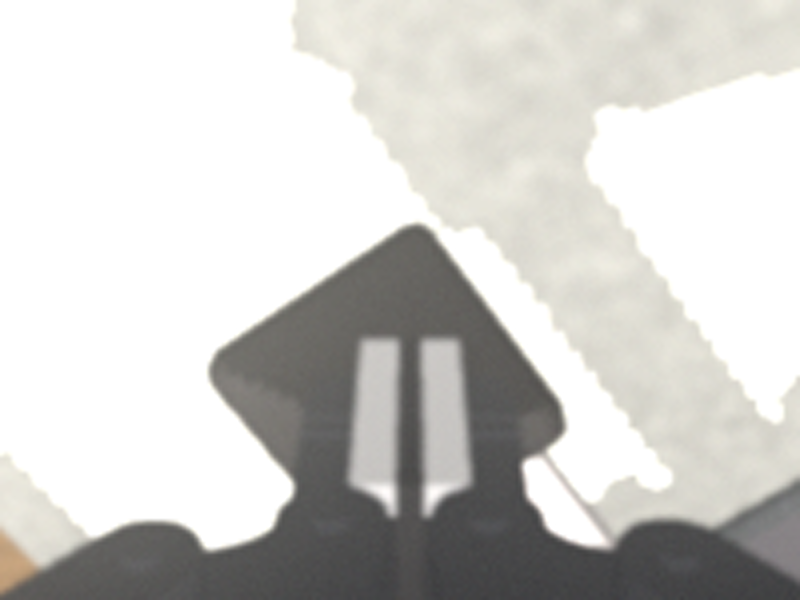

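The tip appears about 10 mm behind the nominal TCP, and the pad is at about 0.4 rad of lever. So the lever isn't on its stop yet, which agrees with the low force. I'll keep pressing gently and watch the force.

{"method": "carry_out", "body": {"increments": [{"dx":0,"dy":2,"dz":0,"wx":0,"wy":0,"wz":0,"claw":0},{"dx":0,"dy":4,"dz":0,"wx":0,"wy":0,"wz":0,"claw":0},{"dx":0,"dy":4,"dz":0,"wx":0,"wy":0,"wz":0,"claw":0}]}}

```text
time_s: 4.8
tcp_pos: [472.2, 8.7, 51.1]
tcp_rot: [-90.0, 0.0, 72.5]
contact_force: [-2.7, -0.9, 4.7]
grip_width: 0.001
```

{"method": "carry_out", "body": {"increments": [{"dx":0,"dy":2,"dz":0,"wx":0,"wy":0,"wz":0,"claw":0},{"dx":0,"dy":4,"dz":0,"wx":0,"wy":0,"wz":0,"claw":0},{"dx":0,"dy":4,"dz":0,"wx":0,"wy":0,"wz":0,"claw":0}]}}

```text
time_s: 5.1
tcp_pos: [472.3, 8.7, 47.1]
tcp_rot: [-90.0, -0.0, 72.5]
contact_force: [-2.9, -1.4, 3.8]
grip_width: 0.002
```

```bash
python3 - <<'E'
from h import *
s=get_state();print({k:np.round(s[k],2).tolist() for k in("time_s","tcp_pos","contact_force","ft_torque")})
for _ in range(3):
  T=imaging.snapshot("top");S=imaging.snapshot("scene")
b=T["pixels"][95:185,240:340];w=imaging.snapshot("wrist")["pixels"][160:310,220:420]
cv2.imwrite("pics/c8.png",np.hstack([cv2.resize(b,(400,360)),cv2.resize(w,(390,360))])[:,:,::-1])
c=S["pixels"];import pickle;pickle.dump((T,S),open("e.pkl","wb"))
E
```

```text
{'time_s': 5.1, 'tcp_pos': [472.34, 8.7, 47.08], 'contact_force': [-2.85, -1.36, 3.77], 'ft_torque': [-0.15, 0.61, 0.02]}
```

View pics/c8.png

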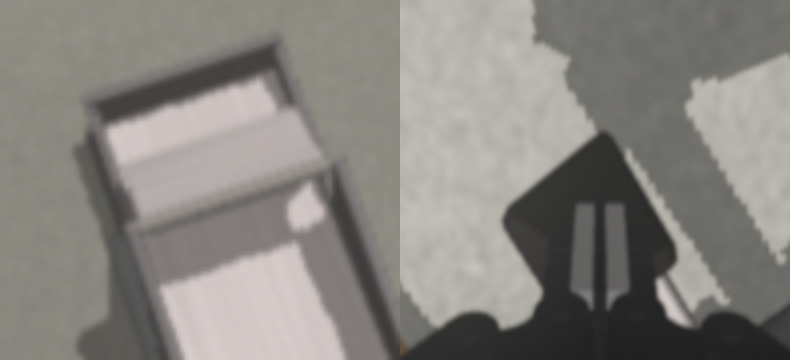

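The flap is now at about 0.85 rad and the can has left the hopper. Both readings, and the earlier scene view, say the real fingertip is about 29 mm behind the reported TCP. The stop should therefore come at a reported TCP z of about 30. I'll continue.

{"method": "carry_out", "body": {"increments": [{"dx":0,"dy":3,"dz":0,"wx":0,"wy":0,"wz":0,"claw":0},{"dx":0,"dy":6,"dz":0,"wx":0,"wy":0,"wz":0,"claw":0},{"dx":0,"dy":9,"dz":0,"wx":0,"wy":0,"wz":0,"claw":0},{"dx":0,"dy":12,"dz":0,"wx":0,"wy":0,"wz":0,"claw":0},{"dx":0,"dy":12,"dz":0,"wx":0,"wy":0,"wz":0,"claw":0}]}}

```text
time_s: 5.95
tcp_pos: [473.3, 8.9, 35.6]
tcp_rot: [-90.1, -0.1, 72.6]
contact_force: [-1.1, 0.7, 8.6]
grip_width: 0.003
```

{"method": "carry_out", "body": {"increments": [{"dx":0,"dy":2,"dz":0,"wx":0,"wy":0,"wz":0,"claw":0},{"dx":0,"dy":4,"dz":0,"wx":0,"wy":0,"wz":0,"claw":0},{"dx":0,"dy":4,"dz":0,"wx":0,"wy":0,"wz":0,"claw":0}]}}

```text
time_s: 6.25
tcp_pos: [473.8, 8.9, 33.0]
tcp_rot: [-90.2, -0.1, 72.6]
contact_force: [-4.7, 2.6, 15.1]
grip_width: -0.002
```

{"method": "carry_out", "body": {"increments": [{"dx":0,"dy":2,"dz":0,"wx":0,"wy":0,"wz":0,"claw":0},{"dx":0,"dy":3,"dz":0,"wx":0,"wy":0,"wz":0,"claw":0},{"dx":0,"dy":3,"dz":0,"wx":0,"wy":0,"wz":0,"claw":0},{"dx":0,"dy":3,"dz":0,"wx":0,"wy":0,"wz":0,"claw":0},{"dx":0,"dy":3,"dz":0,"wx":0,"wy":0,"wz":0,"claw":0}]}}

```text
time_s: 6.75
tcp_pos: [474.1, 8.9, 32.3]
tcp_rot: [-90.2, -0.1, 72.6]
contact_force: [-13.5, 3.1, 38.1]
grip_width: -0.005
```

```bash
python3 - <<'E'
from h import *
s=get_state();print({k:np.round(s[k],2).tolist() for k in("time_s","tcp_pos","contact_force","ft_torque")})
T=imaging.snapshot("top");S=imaging.snapshot("scene")
y=np.radians(19.5);ex=np.array([np.cos(y),np.sin(y),0]);O=np.array([475.5,6.5,0])+200*ex
P=lambda x,z:O+ex*x+np.array([0,0,z])
print("can in tray px",proj(S,[P(188,60)]),proj(T,[P(188,60)]))
b=T["pixels"][95:185,240:340];a=S["pixels"][150:315,270:380]
cv2.imwrite("pics/c9.png",np.hstack([cv2.resize(b,(400,360)),cv2.copyMakeBorder(cv2.resize(a,(240,360)),0,0,0,0,0)])[:,:,::-1])
E
```

```text
{'time_s': 6.75, 'tcp_pos': [474.11, 8.95, 32.27], 'contact_force': [-13.48, 3.14, 38.08], 'ft_torque': [1.01, 2.8, 0.0]}
can in tray px [[332.6760739  297.17333942]] [[285.29498206 123.76747744]]
```

View pics/c9.png

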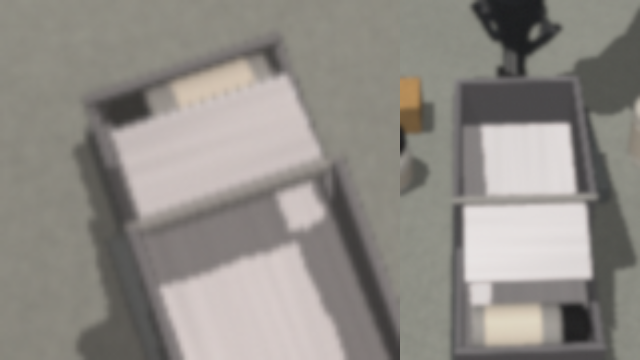

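The left panel shows the flap fully raised, and both panels show the can against the tray's lip (cream label at (215,85) and (515,325)). The 38 N says the lever is on its stop. Now I'll ease it up slowly at about 30 mm/s.

{"method": "carry_out", "body": {"increments": [{"dx":0,"dy":-1,"dz":0,"wx":0,"wy":0,"wz":0,"claw":0},{"dx":0,"dy":-3,"dz":0,"wx":0,"wy":0,"wz":0,"claw":0},{"dx":0,"dy":-5,"dz":0,"wx":0,"wy":0,"wz":0,"claw":0},{"dx":0,"dy":-7,"dz":0,"wx":0,"wy":0,"wz":0,"claw":0},{"dx":0,"dy":-9,"dz":0,"wx":0,"wy":0,"wz":0,"claw":0}]}}

```text
time_s: 7.35
tcp_pos: [473.0, 8.8, 37.8]
tcp_rot: [-90.1, -0.0, 72.5]
contact_force: [-2.8, -0.3, 6.0]
grip_width: -0.002
```

{"method": "carry_out", "body": {"increments": [{"dx":0,"dy":-3,"dz":0,"wx":0,"wy":0,"wz":0,"claw":0},{"dx":0,"dy":-6,"dz":0,"wx":0,"wy":0,"wz":0,"claw":0},{"dx":0,"dy":-9,"dz":0,"wx":0,"wy":0,"wz":0,"claw":0},{"dx":0,"dy":-12,"dz":0,"wx":0,"wy":0,"wz":0,"claw":0},{"dx":0,"dy":-15,"dz":0,"wx":0,"wy":0,"wz":0,"claw":0}]}}

```text
time_s: 7.85
tcp_pos: [472.3, 8.7, 52.4]
tcp_rot: [-90.0, 0.0, 72.5]
contact_force: [-2.6, -0.7, 6.2]
grip_width: -0.004
```

{"method": "carry_out", "body": {"increments": [{"dx":0,"dy":-3,"dz":0,"wx":0,"wy":0,"wz":0,"claw":0},{"dx":0,"dy":-6,"dz":0,"wx":0,"wy":0,"wz":0,"claw":0},{"dx":0,"dy":-9,"dz":0,"wx":0,"wy":0,"wz":0,"claw":0},{"dx":0,"dy":-12,"dz":0,"wx":0,"wy":0,"wz":0,"claw":0},{"dx":0,"dy":-15,"dz":0,"wx":0,"wy":0,"wz":0,"claw":0}]}}

```text
time_s: 8.35
tcp_pos: [473.2, 8.8, 67.7]
tcp_rot: [-90.1, -0.1, 72.5]
contact_force: [1.5, 1.2, 2.8]
grip_width: 0.001
```

{"method": "carry_out", "body": {"increments": [{"dx":0,"dy":-3,"dz":0,"wx":0,"wy":0,"wz":0,"claw":0},{"dx":0,"dy":-5,"dz":0,"wx":0,"wy":0,"wz":0,"claw":0},{"dx":0,"dy":-7,"dz":0,"wx":0,"wy":0,"wz":0,"claw":0},{"dx":0,"dy":-9,"dz":0,"wx":0,"wy":0,"wz":0,"claw":0},{"dx":0,"dy":-11,"dz":0,"wx":0,"wy":0,"wz":0,"claw":0}]}}

```text
time_s: 8.85
tcp_pos: [472.3, 8.7, 78.3]
tcp_rot: [-90.0, -0.0, 72.5]
contact_force: [3.3, 1.5, 2.6]
grip_width: -0.003
```

{"method": "carry_out", "body": {"increments": [{"dx":0,"dy":-2,"dz":0,"wx":0,"wy":0,"wz":0,"claw":0},{"dx":0,"dy":-4,"dz":0,"wx":0,"wy":0,"wz":0,"claw":0},{"dx":0,"dy":-6,"dz":0,"wx":0,"wy":0,"wz":0,"claw":0},{"dx":0,"dy":-8,"dz":0,"wx":0,"wy":0,"wz":0,"claw":0},{"dx":0,"dy":-10,"dz":0,"wx":0,"wy":0,"wz":0,"claw":0}]}}

```text
time_s: 9.35
tcp_pos: [472.0, 8.7, 88.1]
tcp_rot: [-90.0, 0.0, 72.5]
contact_force: [0.7, 0.9, 0.3]
grip_width: 0.001
```

{"method": "carry_out", "body": {"increments": [{"dx":0,"dy":-3,"dz":0,"wx":0,"wy":0,"wz":0,"claw":0},{"dx":0,"dy":-6,"dz":0,"wx":0,"wy":0,"wz":0,"claw":0},{"dx":0,"dy":-9,"dz":0,"wx":0,"wy":0,"wz":0,"claw":0},{"dx":0,"dy":-12,"dz":0,"wx":0,"wy":0,"wz":0,"claw":0},{"dx":0,"dy":-15,"dz":0,"wx":0,"wy":0,"wz":0,"claw":0}]}}

```text
time_s: 9.85
tcp_pos: [472.3, 8.7, 103.4]
tcp_rot: [-90.0, -0.0, 72.5]
contact_force: [-0.5, 0.3, 0.8]
grip_width: -0.0
```

Contact ended gently near z=85, where it was expected. Now I'll raise the hand clear and back it off.

{"method": "carry_out", "body": {"increments": [{"dx":0,"dy":-20,"dz":0,"wx":0,"wy":0,"wz":0,"claw":0},{"dx":0,"dy":-50,"dz":0,"wx":0,"wy":0,"wz":0,"claw":0},{"dx":0,"dy":-80,"dz":0,"wx":0,"wy":0,"wz":0,"claw":0},{"dx":0,"dy":-110,"dz":0,"wx":0,"wy":0,"wz":0,"claw":0},{"dx":0,"dy":-120,"dz":0,"wx":0,"wy":0,"wz":0,"claw":0}]}}

```text
time_s: 10.35
tcp_pos: [473.4, 8.4, 226.5]
tcp_rot: [-90.2, -0.0, 72.5]
contact_force: [0.9, 0.7, 0.1]
grip_width: 0.002
```

{"method": "carry_out", "body": {"increments": [{"dx":30,"dy":0,"dz":30,"wx":0,"wy":0,"wz":0,"claw":0},{"dx":60,"dy":0,"dz":60,"wx":0,"wy":0,"wz":0,"claw":0},{"dx":90,"dy":0,"dz":90,"wx":0,"wy":0,"wz":0,"claw":0},{"dx":120,"dy":0,"dz":120,"wx":0,"wy":0,"wz":0,"claw":0},{"dx":150,"dy":0,"dz":150,"wx":0,"wy":0,"wz":0,"claw":0}]}}

```text
time_s: 10.85
tcp_pos: [373.1, 198.0, 222.6]
tcp_rot: [-90.0, 0.0, 72.5]
contact_force: [1.1, 0.8, 0.2]
grip_width: -0.003
```

{"method": "carry_out", "body": {"increments": [{"dx":30,"dy":0,"dz":30,"wx":0,"wy":0,"wz":0,"claw":0},{"dx":60,"dy":0,"dz":60,"wx":0,"wy":0,"wz":0,"claw":0},{"dx":80,"dy":0,"dz":80,"wx":0,"wy":0,"wz":0,"claw":0},{"dx":80,"dy":0,"dz":80,"wx":0,"wy":0,"wz":0,"claw":0},{"dx":80,"dy":0,"dz":80,"wx":0,"wy":0,"wz":0,"claw":0}]}}

```text
time_s: 11.35
tcp_pos: [321.6, 297.2, 222.6]
tcp_rot: [-90.0, 0.0, 72.6]
contact_force: [0.7, 0.1, 0.0]
grip_width: 0.001
```

```bash
python3 - <<'E'
from h import *
import pickle
d=pickle.load(open("d.pkl","rb"))
s=get_state();print({k:np.round(s[k],2).tolist() for k in("time_s","tcp_pos","contact_force")})
T=imaging.snapshot("top");S=imaging.snapshot("scene")
def c(s):
    m=(s["pixels"][240:268,322:352].max(2)<55);yy,xx=np.nonzero(m);return xx.mean()+322,yy.mean()+240
print("pad now",c(T),"start",c(d["top"]))
for n,(x0,x1,y0,y1) in dict(jar=(355,395,170,208),carton=(368,414,206,244),lotion=(243,275,220,253),red1=(205,245,165,213),red2=(405,450,118,163)).items():
    print(n,"mean diff",np.abs(T["pixels"][y0:y1,x0:x1].astype(int)-d["top"]["pixels"][y0:y1,x0:x1]).mean().round(1))
b=T["pixels"][95:275,220:440];a=S["pixels"][150:315,270:380]
cv2.imwrite("pics/c10.png",np.hstack([cv2.resize(b,(528,432)),cv2.resize(a,(270,432))])[:,:,::-1])
E
```

```text
{'time_s': 11.35, 'tcp_pos': [321.56, 297.25, 222.64], 'contact_force': [0.66, 0.08, 0.02]}
pad now (np.float64(336.17391304347825), np.float64(253.43478260869566)) start (np.float64(336.2831325301205), np.float64(253.2289156626506))
jar mean diff 1.9
carton mean diff 2.1
lotion mean diff 2.3
red1 mean diff 2.0
red2 mean diff 1.9
```

View pics/c10.png

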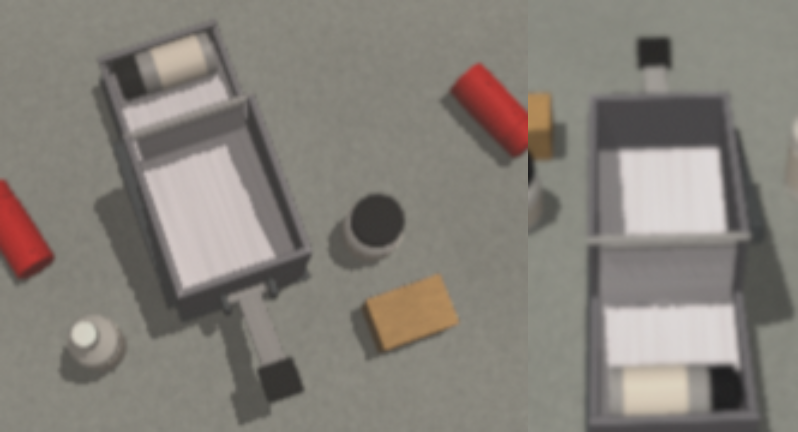

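The can lies against the tray's lip at (165,65), the flap hangs shut, the pad is back at its start pixel and the bystanders haven't moved. I'll hand the job in.

```bash
python3 -c "
from bench import job_done
print(job_done())"
```

```text
the job is handed in; nothing more can be done
None
```

The can is served. I pressed the lever to its stop, held it until the can lay in the tray, eased the lever back up and took the hand away. I handed the job in at about 11.5 s of the 38 s allowed.

**Last checks**
- **Can:** it lies against the tray's lip.
- **Flap:** it hangs shut, as it did at the start. The pad is back within 0.25 px of its start position.
- **Shutting speed:** the hand rose at about 20–30 mm/s while in contact, against the limit of about 100 mm/s. Contact ended gently near the rest height.
- **Other things:** the jar, carton, lotion and both red cans look unchanged in the top view.
- **Forces:** the highest reading was about 40 N on the fingertips, with the lever on its stop. Nothing else was touched.

**What disagreed**
- **Fingertip position:** the shut fingertips stood about 27–29 mm behind the reported TCP. My first press, to the nominal height, therefore opened the flap only about half way, to roughly 0.6 rad. I noticed this from the pictures and the low force.
- **How the can came out:** I then pressed on in small steps. The can left the hopper while the flap was near 0.85 rad, just before the lever reached its stop. The flap was fully open once it did.
- **Refused calls:** my first three move calls were refused because some keys were missing. Nothing moved.

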